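Open the tall bead jar and park its lid in the tray

ROBOT

A 6-joint arm with a two-finger parallel gripper is mounted at the origin on the work surface. World frame = base frame: x ahead of the robot, y to its left, z up, the work surface at z = 0. Lengths are in mm, angles in rad, forces in N, time in s.
With the tool pointing down it reaches from about 350 to 875 mm from the base axis. Payload 4.2 kg.
Tool frame: the origin (TCP) lies on the centre line of the jaws, within the pads' length; the fingertips stand 22 mm ahead of it and the grasp point (between the pads) lies 3 mm ahead of it; z points along the fingers, y is the line along which they close (so a half turn about z gives the same grasp; the last joint's range is limited). The gripper opens to 87 mm and grips with 3 to 60 N. Pads are 19 mm wide; open, the fingers measure 117 mm over their backs; the gripper's body (75 mm by 190 mm) begins 51 mm behind the grasp point.
Start: joints at [-0.917, 0.385, 0.008, 0, -1.194, -0.259], TCP at [240.403, -576.893, 244.55] pointing down, gripper open.
Joint ranges: [-3.14, 3.14], [-1.21, 2.06], [-1.07, 1.41], [-3.16, 2.05], [-2.99, -0.16], [-3.1, 3.1]. Speed limits (rad/s): [2.79, 2.79, 3.14, 3.14, 3.14, 3.14].

INTERFACE

Orientations are given as a unit quaternion [w, x, y, z].
In Python, from workcell import manip gives the robot as it stands. The module is installed in compiled form; this text tells all that it offers.
- The arm moves only by the tool arm_command, never from a script. Its argument "commands" is a list of rows, each a list of 3 entries, a list of its own where there are three numbers: the shift along the tool's x, y, z in mm, then the turn about the tool's z in rad, then the finger opening in mm, from 0 to 87. In form: [[[x, y, z], yaw, gripper], ...]. A call has exactly 5 rows; each row is the pose to reach, as a shift and turn from the pose commanded when the call began, along the tool's axes at that moment; what a row does not reach only later rows make up. A row lasts 1/8 s, in which the tool goes at most 62.5 mm and 10.7 degrees, less where a joint would pass 70% of its speed; a pose out of reach is approached as far as the arm can. A call with a gripper value outside its range is refused whole. The fingers move at their own pace and stop on an object; "force" is the grip in N (left out, the last holds). Time passes only in rows, so rows that repeat a pose let the fingers close, or fill a call up. It gives the time, the measured TCP pose, the force, the opening and the grip force at its end, in the units of the state.
- manip.read_state(): the state, without advancing time (a new reading comes with each control period).
- manip.get_image(name): name is "side" or "top" or "wrist"; returns a dict with "color" (420x560x3 uint8, red, green, blue), "mtx" (3x3 intrinsics, pixels), "view" (4x4, takes a point from world to camera coordinates). Camera axes: x right, y up, looking along -z (the intrinsics and any distortion apply to the point x, -y, -z); pixel columns grow to the right and rows downward; lengths in mm; the calibration is good to about 2 mm. The wrist camera is an equidistant fisheye: a pixel r from the principal point sees the ray r / f radians off the axis. A picture is of the moment at which its call begins. There is no depth.
- manip.hand_in(): hands the job in; it is judged then, once.
The state is a dict: "t": time; "joint_pos": joint angles; "dq": joint speeds; "joint_torque": joint torques, N m; "tool_pos": TCP position; "eef_rot": TCP orientation; "wrist_force": force on the tool from outside, world axes, zero at the start; "moment": the same for the moment, N m; "gripper_width": opening from 0.0 (shut) to 1.0 (fully open); "finger_force": force on a finger pad.
Only numpy, scipy, OpenCV 4.12 (cv2) and the standard library are available. Lean on these libraries where they do the work, as an engineer would, in place of code of your own. Each camera call takes 0.05 s, during which the arm holds its last target. There are 200 camera calls.

TASK

Unscrew the lid of the tall jar in the wooden rack, anticlockwise and over several grasps until its thread is really free, then lift it off and set it down gently, flat and right way up, in the steel tray. The jar must stay down in its pocket, and everything else must be left where it is.

Things in the scene. Friction and masses are not known exactly. Their poses are not given: they have to be found in the camera images.
- jar: The tall square glass jar of beads: the one of three jars in the rack that stands 32 mm higher. Body 58 x 58 mm, 92 mm high to its flat shoulder; above, a round neck 40 mm across, 26 mm high, with a raised right-hand thread. Loose in a square pocket, which keeps it from turning. 0.42 to 0.84 kg. Origin: centre of its underside; z up.
- jar_mouth (a point): Centre of the tall jar's rim, 118 mm above its underside; it is hidden under the lid at first.
- lid: The tall jar's round ribbed aluminium screw lid: 55 mm across, 27 mm high, 45 g, open below, the walls of its skirt 2.5 mm. Origin: on its axis at the skirt's lower edge, which is 2 mm above the jar's shoulder when screwed home. Unscrews anticlockwise from above, rising 6.5 mm a turn. Hand-loose: under 0.1 N m. Let go part way, it stays there on the thread.
- lid_top (a point): Centre of the lid's top face, 27 mm above the lid's origin. The thread lets go after roughly one and a half to one and three quarter turns; exactly how much is not known. Pulled while the thread holds, the lid brings the whole jar up with it (4.5 to 9 N) after about 1 mm of play; once free it comes up with its own 0.5 N, plus some rubbing if held off centre.
- rack: Wooden block with three square pockets in a row along its y axis, at y = -85, 0 and 85 mm; fixed to the table. 92 x 268 x 40 mm; pocket floors 12 mm above the table, 28 mm deep, 60 mm wide. It holds the tall jar and two short ones in any order. Origin: centre of its underside.
- tray: Shallow empty square steel tray, 170 x 170 x 18 mm, walls 4 mm, inner floor 4 mm above the table; fixed to the table. Origin: centre of its underside; x and y along its sides.
- short_jar_a: A short closed jar in the rack, 58 x 58 mm, top of its lid 89 mm above its underside. Bystander. Origin: centre of its underside.
- short_jar_b: The other short closed jar in the rack, just like the first. Bystander.
- amber_bottle: Small brown glass bottle, 42 mm across, 115 mm high, behind the rack. Bystander. Origin: centre of its underside.
- led_candle: White candle lamp, 55 mm across, 101 mm high, behind the rack. Bystander. Origin: centre of its underside.
- scissors: Scissors with black handles lying in front of the rack, 205 mm long, 12 mm high. Bystander. Origin: near the pivot.
- iced_coffee: Clear cup of iced coffee with dome and straw, 92 mm across, 193 mm high, behind the tray. Bystander. Origin: centre of its underside.
- clay_rose: Small clay rose, 50 mm across, 25 mm high, in front of the tray. Bystander. Origin: centre of its underside.
Mind the look-alikes: they are no part of the job. What is shaped like the jar but blue is not meant. Of the things that look like the tray, the larger one is meant.

How it is judged (in metres and radians):
On the way:
1. the lid has been unscrewed and lifted clear above the jar's mouth while the jar stayed down in its pocket (z of lid in the frame of jar above 0.125 m and z of jar in the frame of rack below 0.017 m), for 0.1 s.
At the end, for the whole second after the job is handed in: The lid lies flat and right way up on the floor of the tray, wholly inside it (its axis within 60 mm of the tray's centre along both sides, tilt under 0.1 rad), released and at rest, and the open jar stands upright on its pocket's floor in the rack (raised less than 5 mm, tilt under 0.1 rad) (x of lid in the frame of tray between -0.06 and 0.06 m and y of lid in the frame of tray between -0.06 and 0.06 m and z of lid in the frame of tray below 0.009 m and angle between each of lid, jar's own z axis and vertical below 0.1 rad and linear speed of lid below 0.02 m/s and z of jar in the frame of rack below 0.017 m); the robot touches nothing.
It fails at once if the jar is pulled up out of its pocket (raised over 12 mm) or tipped over 0.2 rad (z of jar in the frame of rack above 0.024 m or angle between jar's own z axis and vertical above 0.2 rad).
It fails at once if the lid is dropped or flung (over 0.6 m/s while no finger touches it) (linear speed of lid above 0.6 m/s and contact force between the fingers and lid below 0.02 N).
It fails at once if a short jar, the bottle, the candle, the scissors, the cup or the clay rose is moved more than 25 mm (distance of any of short_jar_a, short_jar_b, amber_bottle, led_candle, scissors, iced_coffee, clay_rose from where it was at the start of the episode above 0.025 m).
It also fails if it takes over 72 s, if anything falls off the work surface, if the arm or the gripper's body presses on something with over 40 N, if the wrist force passes 120 N, or if a joint passes its speed limit or range.

## Working session

There is one attempt and no reset: what is moved stays moved. The work goes in short steps, Python scripts to look and compute and a tool call to move; the robot and the scene stay as the last step left them, time stands still between calls to the robot, and variables do not carry over. Pictures are saved under pics/ and viewed, at most 10 in all, crops included, and the job is handed in when it is done.

Besides the shell and the picture viewer there is one more tool, called after ">>>" as name(argument=value, ...), one argument or row to a line, values as JSON. arm_command: Moves the arm, as the interface text tells. Its arguments: {"type":"object","properties":{"commands":{"type":"array","items":{"type":"array"}},"force":{"type":"number"}},"required":["commands"]}

```bash
mkdir -p pics
cat > h.py <<'E'
import numpy as np, cv2
from workcell import manip
def snap(n,tag):
    d=manip.get_image(n); cv2.imwrite(f'pics/{tag}.png',d['color'][:,:,::-1])
    np.savez(f'pics/{tag}.npz',**{k:np.array(d[k]) for k in('color','mtx','view')}); 
    return d
def ray(d,u,v,fish=False):
    K=np.array(d['mtx']);V=np.array(d['view'])
    x=(u-K[0,2])/K[0,0];y=(v-K[1,2])/K[1,1]
    if fish:
        r=np.hypot(x,y);s=np.tan(r)/max(r,1e-9);x*=s;y*=s
    R=V[:3,:3];c=-R.T@V[:3,3];w=R.T@np.array([x,-y,-1.]);return c,w/np.linalg.norm(w)
def onz(d,u,v,z,fish=False):
    c,w=ray(d,u,v,fish);return c+w*(z-c[2])/w[2]
E
python3 - <<'E'
from h import *
a=snap('side','s0');b=snap('top','t0')
cv2.imwrite('pics/c0.png',cv2.resize(np.vstack([a['color'],b['color']])[:,:,::-1],None,fx=.71,fy=.71))
for d in(a,b):print(np.array(d['mtx']).round(1).tolist(),np.array(d['view']).round(3).tolist(),d.keys())
print(manip.read_state())
E
```

```text
[[468.8, 0.0, 281.1], [0.0, 468.8, 204.8], [0.0, 0.0, 1.0]] [[-0.942, -0.336, 0.018, 521.92], [0.215, -0.56, 0.8, -237.514], [-0.259, 0.757, 0.6, -1022.335], [0.0, 0.0, 0.0, 1.0]] dict_keys(['color', 'mtx', 'view'])
[[395.8, 0.0, 286.5], [0.0, 395.8, 208.3], [0.0, 0.0, 1.0]] [[-0.005, -1.0, -0.004, -45.416], [0.994, -0.005, 0.107, -609.045], [-0.107, -0.003, 0.994, -941.882], [0.0, 0.0, 0.0, 1.0]] dict_keys(['color', 'mtx', 'view'])
{'t': 0.1, 'joint_pos': array([-9.17383992e-01,  3.85491964e-01,  6.76940696e-03, -4.32321484e-04,
       -1.19400989e+00, -2.58574049e-01]), 'dq': array([-2.72590437e-05, -1.78411005e-03,  3.97805793e-03,  2.73545884e-03,
       -6.58091394e-04, -9.81047238e-05]), 'joint_torque': array([-6.29942697e-04, -3.91690278e+01,  1.87935859e+01,  4.23190176e+00,
        1.34791026e-02, -7.15089641e-05]), 'tool_pos': array([ 240.22350952, -576.45473901,  243.56462776]), 'eef_rot': array([-2.45898589e-04, -1.96060985e-01,  9.80591206e-01,  9.57624594e-04]), 'wrist_force': array([ 0.03921913,  0.19011675, -0.07899468]), 'moment': array([ 0.03128439,  0.02420485, -0.00346514]), 'finger_force': 0.0, 'gripper_width': 1.0004039226894108}
```

View pics/t0.png

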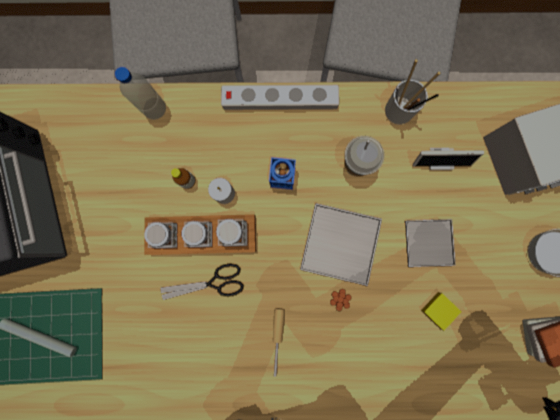

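View pics/s0.png

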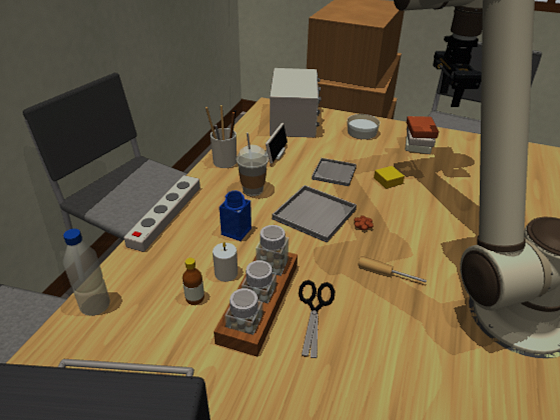

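The top view shows the rack with lids at (157,234), (195,233) and (231,231). The large tray is at (341,244), the small tray at (430,243) and the blue jar at (283,173). The side view has the lids at (243,300), (260,273) and (272,236). Candidates for the lid are those three plus the blue jar, which is ruled out. Next is a close crop to see which jar is tall.

Run:
```python
from h import *
a=np.load('pics/s0.npz');b=np.load('pics/t0.npz')
A=cv2.resize(a['color'][215:355,205:310],None,fx=4,fy=4,interpolation=2)
B=cv2.resize(b['color'][205:260,140:260],(400,183),interpolation=2)
C=np.zeros((560,820,3),np.uint8);C[:,:420]=A;C[:183,420:]=B
cv2.imwrite('pics/c1.png',C[:,:800,::-1])
```

```text
(no output)
```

View pics/c1.png

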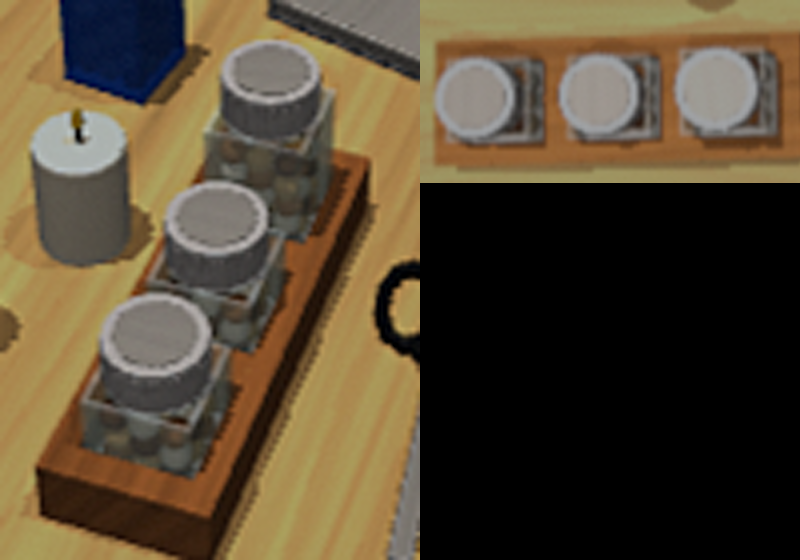

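In the crop, the far jar in the side view (lid top at about (272,233), top view about (229,231)) stands clearly taller than the other two. That is the target; next I measure it.

```bash
cat >> h.py <<'E'
def tri(rs):
    A=sum(np.eye(3)-np.outer(w,w) for c,w in rs);b=sum((np.eye(3)-np.outer(w,w))@c for c,w in rs)
    return np.linalg.solve(A,b)
E
python3 - <<'E'
from h import *
a=np.load('pics/s0.npz');b=np.load('pics/t0.npz')
print('lid side',onz(a,272.5,233,133),'top',onz(b,228.8,231.4,133),'tri',tri([ray(a,272.5,233),ray(b,228.8,231.4)]))
hsv=cv2.cvtColor(b['color'],cv2.COLOR_RGB2HSV)
m=((hsv[...,1]<60)&(hsv[...,2]>60)).astype(np.uint8)
k=np.zeros_like(m);k[190:300,290:395]=1;m*=k
m=cv2.morphologyEx(m,cv2.MORPH_CLOSE,np.ones((7,7)))
c=max(cv2.findContours(m,0,2)[0],key=cv2.contourArea)
box=cv2.boxPoints(cv2.minAreaRect(c))
P=np.array([onz(b,u,v,18)[:2] for u,v in box]);print(box.round(1).tolist(),P.round(),P.mean(0),np.linalg.norm(np.diff(P,axis=0),axis=1))
m2=((hsv[...,0]<16)&(hsv[...,1]>120)&(hsv[...,2]>50)).astype(np.uint8);k[:]=0;k[205:265,135:265]=1;m2*=k
m2=cv2.morphologyEx(m2,cv2.MORPH_OPEN,np.ones((3,3)))
pts=cv2.findNonZero(m2);box=cv2.boxPoints(cv2.minAreaRect(pts))
P=np.array([onz(b,u,v,40)[:2] for u,v in box]);print(box.round(1).tolist(),P.round(),P.mean(0),np.linalg.norm(np.diff(P,axis=0),axis=1))
for u,v in((427,250),(457,310)):pass
E
```

```text
lid side [546.17658335  85.282645   133.        ] top [547.61010219  78.18869    133.        ] tri [548.15340877  79.09680036 127.4482982 ]
[[299.5, 269.70001220703125], [315.20001220703125, 202.8000030517578], [382.6000061035156, 218.60000610351562], [367.0, 285.5]] [[ 458.  -80.]
 [ 624. -120.]
 [ 583. -287.]
 [ 420. -244.]] [ 521.24185463 -182.86793472] [170.17860387 172.13183364 169.39784321]
[[144.10000610351562, 217.0], [254.6999969482422, 214.3000030517578], [255.60000610351562, 251.6999969482422], [145.0, 254.39999389648438]] [[588. 299.]
 [594.  29.]
 [503.  27.]
 [498. 294.]] [545.58828623 162.33730601] [269.88733355  90.72699598 267.17529775]
```

>>> arm_command(
  commands=[
    [[-60,54,0],0.1,87],
    [[-105,96,0],0.2,87],
    [[-150,136,0],0.3,87],
    [[-178,162,0],0.3,87],
    [[-178,162,0],0.3,87],
  ],
  force=20,
)

```text
t: 0.72
tool_pos: [343.3, -356.2, 244.7]
eef_rot: [0.0, -0.05, 0.999, 0.0]
wrist_force: [-0.4, -0.2, 0.3]
gripper_width: 0.997
finger_force: 0.0
```

```bash
cat >> h.py <<'E'
from scipy.spatial.transform import Rotation as Ro
def st(tgt=None):
    s=manip.read_state();q=s['eef_rot'];R=Ro.from_quat([q[1],q[2],q[3],q[0]]).as_matrix()
    print('t',round(s['t'],2),'pos',s['tool_pos'].round(1),'j',s['joint_pos'].round(2),'F',s['wrist_force'].round(2),'M',s['moment'].round(2),'w',round(s['gripper_width']*87,1),'ff',round(s['finger_force'],1),'xang',round(np.degrees(np.arctan2(R[1,0],R[0,0])),1))
    if tgt is not None: print('shift',(R.T@(np.array(tgt)-s['tool_pos'])).round(1))
    return s
E
python3 -c "
from h import *
st([547.5,78.5,200])"
```

```text
t 0.72 pos [ 343.3 -356.2  244.7] j [-0.48  0.16 -0.3  -0.   -1.11 -1.  ] F [-0.36 -0.16  0.32] M [-0.07  0.03  0.05] w 86.7 ff 0.0 xang -174.3
shift [-246.5  412.1   44.9]
```

>>> arm_command(
  commands=[
    [[-30,50,0],0.1,87],
    [[-60,100,0],0.25,87],
    [[-85,145,0],0.35,87],
    [[-112,190,0],0.45,87],
    [[-130,218,0],0.45,87],
  ],
)

```text
t: 1.35
tool_pos: [451.9, -128.4, 244.4]
eef_rot: [-0.0, 0.177, 0.984, -0.0]
wrist_force: [0.1, -0.2, -0.9]
gripper_width: 1.002
finger_force: 0.0
```

```bash
python3 -c "
from h import *
st([547.5,78.5,200])"
```

```text
t 1.35 pos [ 451.9 -128.4  244.4] j [ 0.07  0.12 -0.36  0.   -1.1  -2.  ] F [ 0.09 -0.19 -0.93] M [-0.12 -0.08  0.02] w 87.1 ff 0.0 xang 159.6
shift [-17.7 227.3  44.4]
```

>>> arm_command(
  commands=[
    [[-4,55,0],0.15,87],
    [[-9,110,10],0.3,87],
    [[-13,165,25],0.45,87],
    [[-17,210,40],0.5,87],
    [[-18,227,44],0.5,87],
  ],
)

```text
t: 1.98
tool_pos: [547.6, 78.0, 198.7]
eef_rot: [-0.001, 0.414, 0.91, -0.001]
wrist_force: [-1.4, -0.9, 0.6]
gripper_width: 1.002
finger_force: 0.0
```

Run:
```python
from h import *
d=snap('wrist','w0')
st([547.5,78.5,130])
V=np.array(d['view']);K=np.array(d['mtx']);print(K.round(1).tolist(),(-V[:3,:3].T@V[:3,3]).round(1),V[:3,:3].round(2).tolist())
def proj(d,p):
    q=V[:3,:3]@np.array(p)+V[:3,3];x,y,z=q[0],-q[1],-q[2];r=np.hypot(x,y);t=np.arctan2(r,z)
    return K[0,0]*x/r*t+K[0,2],K[1,1]*y/r*t+K[1,2]
print(proj(d,[547.5,78.5,133]))
```

```text
t 2.02 pos [548.1  78.6 198.7] j [ 0.44  0.3  -0.24 -0.   -1.03 -2.86] F [1.07 0.54 0.54] M [ 0.01 -0.14 -0.05] w 86.6 ff 0.0 xang 131.1
shift [ 0.2 -0.4 68.7]
[[325.2, 0.0, 276.8], [0.0, 325.2, 208.3], [0.0, 0.0, 1.0]] [493.7 139.6 339.6] [[0.75, 0.66, -0.0], [-0.63, 0.72, -0.3], [-0.19, 0.22, 0.96]]
(np.float64(278.19683816640975), np.float64(232.65854315289013))
```

View pics/w0.png

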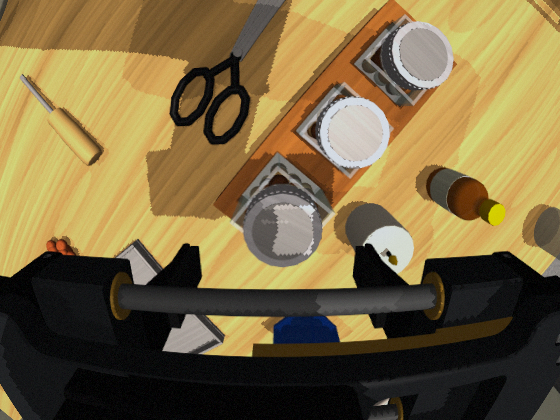

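The wrist view shows the tall lid at about (284,226), centred between the open fingers at (180,290) and (375,270), with the short jars off to the upper right.

Run:
```python
from h import *
b=np.load('pics/w0.npz')
g=cv2.cvtColor(b['color'],cv2.COLOR_RGB2GRAY)[170:285,225:340]
c=cv2.HoughCircles(cv2.GaussianBlur(g,(5,5),1),cv2.HOUGH_GRADIENT,1,60,param1=80,param2=15,minRadius=28,maxRadius=48)
print(c)
for u,v in((284,226),(282.5,224)):print(onz(b,u,v,133,True))
for cc in c[0]:
  p=onz(b,cc[0]+225,cc[1]+170,133,True);print(p);st([p[0],p[1],130])
```

```text
[[[57.5 54.5 41.9]]]
[547.2714898   84.73383027 133.        ]
[545.55223128  85.14778206 133.        ]
[545.79017705  84.87784111 133.        ]
t 2.02 pos [548.1  78.6 198.7] j [ 0.44  0.3  -0.24 -0.   -1.03 -2.86] F [1.07 0.54 0.54] M [ 0.01 -0.14 -0.05] w 86.6 ff 0.0 xang 131.1
shift [ 6.2  2.5 68.7]
```

Run:
```python
from h import *
out=[]
for n,(u0,v0,u1,v1),s in(('s0',(250,218,296,262),8),('t0',(212,212,252,252),8),('w0',(225,170,345,285),4)):
    b=np.load(f'pics/{n}.npz');g=cv2.resize(b['color'][v0:v1,u0:u1],None,fx=s,fy=s,interpolation=2)
    out.append(cv2.resize(g,(266,int(266*g.shape[0]/g.shape[1]))))
h=max(o.shape[0] for o in out)
cv2.imwrite('pics/c2.png',np.hstack([cv2.copyMakeBorder(o,0,h-o.shape[0],0,0,0) for o in out])[:,:,::-1])
print([o.shape for o in out])
```

```text
[(254, 266, 3), (266, 266, 3), (254, 266, 3)]
```

View pics/c2.png

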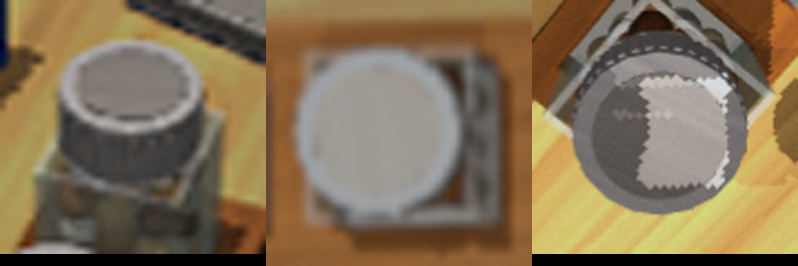

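Run:
```python
from h import *
b=np.load('pics/w0.npz');print(onz(b,282.7,228,133,True))
st([546.6,82,130])
```

```text
[547.56583143  83.06897299 133.        ]
t 2.02 pos [548.1  78.6 198.7] j [ 0.44  0.3  -0.24 -0.   -1.03 -2.86] F [1.07 0.54 0.54] M [ 0.01 -0.14 -0.05] w 86.6 ff 0.0 xang 131.1
shift [ 3.5  1.2 68.7]
```

Descend, then close gently to read the side force.

>>> arm_command(
  commands=[
    [[4,1,25],0,87],
    [[4,1,50],0,87],
    [[4,1,68],0,87],
    [[4,1,68],0,87],
    [[4,1,68],0,75],
  ],
  force=8,
)

```text
t: 2.65
tool_pos: [545.8, 80.0, 133.6]
eef_rot: [0.001, 0.415, 0.91, 0.0]
wrist_force: [0.2, 0.4, -0.1]
gripper_width: 0.946
finger_force: 0.0
```

>>> arm_command(
  commands=[
    [[0,0,0],0,65],
    [[0,0,0],0,58],
    [[0,0,0],0,45],
    [[0,0,0],0,45],
    [[0,0,0],0,45],
  ],
  force=8,
)

```text
t: 3.28
tool_pos: [546.6, 81.6, 133.5]
eef_rot: [0.001, 0.414, 0.91, 0.001]
wrist_force: [2.2, 2.0, 3.6]
gripper_width: 0.638
finger_force: 8.0
```

```bash
python3 -c "
from h import *
st()"
```

```text
t 3.27 pos [546.6  81.6 133.5] j [ 0.44  0.37 -0.33  0.   -0.87 -2.87] F [2.2  2.03 3.58] M [ 0.77 -0.88 -0.  ] w 55.5 ff 8.0 xang 131.0
```

>>> arm_command(
  commands=[
    [[0,2,0],0,45],
    [[0,2,-0.2],-0.18,45],
    [[0,2,-0.4],-0.36,45],
    [[0,2,-0.6],-0.54,45],
    [[0,2,-0.7],-0.72,45],
  ],
  force=15,
)

```text
t: 3.9
tool_pos: [546.5, 81.4, 133.3]
eef_rot: [-0.0, 0.065, 0.998, -0.001]
wrist_force: [1.6, 0.4, 2.3]
gripper_width: 0.631
finger_force: 15.0
```

>>> arm_command(
  commands=[
    [[0,0,-0.2],-0.18,45],
    [[0,0,-0.4],-0.36,45],
    [[0,0,-0.6],-0.54,45],
    [[0,0,-0.8],-0.72,45],
    [[0,0,-0.9],-0.9,45],
  ],
)

```text
t: 4.53
tool_pos: [546.4, 80.6, 134.3]
eef_rot: [-0.001, -0.376, 0.927, -0.001]
wrist_force: [2.2, -3.8, 4.8]
gripper_width: 0.63
finger_force: 15.0
```

```bash
python3 -c "
from h import *
st()"
```

```text
t 4.53 pos [546.4  80.6 134.3] j [ 0.44  0.37 -0.32  0.   -0.88 -1.24] F [ 2.24 -3.81  4.8 ] M [-1.12 -0.74 -0.12] w 54.8 ff 15.0 xang -135.9
```

>>> arm_command(
  commands=[
    [[0,-1,-0.6],-0.18,45],
    [[0,-2,-1],-0.36,45],
    [[0,-2,-1.2],-0.54,45],
    [[0,-2,-1.4],-0.72,45],
    [[0,-2,-1.6],-0.9,45],
  ],
)

```text
t: 5.15
tool_pos: [547.9, 79.4, 135.6]
eef_rot: [0.001, 0.741, -0.671, 0.0]
wrist_force: [3.0, -2.5, 2.0]
gripper_width: 0.632
finger_force: 15.0
```

>>> arm_command(
  commands=[
    [[0,0,-0.2],-0.18,45],
    [[0,0,-0.4],-0.36,45],
    [[0,0,-0.6],-0.54,45],
    [[0,0,-0.8],-0.72,45],
    [[0,0,-1],-0.9,45],
  ],
)

```text
t: 5.78
tool_pos: [548.5, 79.9, 136.7]
eef_rot: [0.0, 0.96, -0.282, 0.0]
wrist_force: [4.4, -0.3, 0.3]
gripper_width: 0.634
finger_force: 15.0
```

```bash
python3 -c "
from h import *
st()"
```

```text
t 5.78 pos [548.5  79.9 136.7] j [ 0.44  0.37 -0.32  0.   -0.89  0.56] F [ 4.43 -0.3   0.3 ] M [-0.14 -1.03 -0.08] w 55.2 ff 15.0 xang -32.7
```

>>> arm_command(
  commands=[
    [[1,-1,-0.2],-0.18,45],
    [[1.7,-1,-0.4],-0.36,45],
    [[1.7,-1,-0.6],-0.54,45],
    [[1.7,-1,-0.8],-0.72,45],
    [[1.7,-1,-1],-0.9,45],
  ],
)

```text
t: 6.4
tool_pos: [550.1, 80.6, 137.5]
eef_rot: [-0.0, 0.987, 0.164, -0.0]
wrist_force: [3.0, 3.5, 1.8]
gripper_width: 0.635
finger_force: 15.0
```

>>> arm_command(
  commands=[
    [[0,0,-0.2],-0.18,45],
    [[0,0,-0.4],-0.36,45],
    [[0,0,-0.6],-0.54,45],
    [[0,0,-0.8],-0.72,45],
    [[0,0,-1],-0.9,45],
  ],
)

```text
t: 7.02
tool_pos: [549.8, 80.7, 138.5]
eef_rot: [-0.0, 0.817, 0.576, -0.0]
wrist_force: [0.5, 2.9, 2.1]
gripper_width: 0.634
finger_force: 15.0
```

>>> arm_command(
  commands=[
    [[0,0,-0.2],-0.18,45],
    [[0,0,-0.4],-0.36,45],
    [[0,0,-0.5],-0.45,45],
    [[0,0,-0.5],-0.45,45],
    [[0,0,-0.5],-0.45,45],
  ],
)

```text
t: 7.65
tool_pos: [549.3, 80.4, 139.0]
eef_rot: [-0.001, 0.67, 0.742, -0.001]
wrist_force: [-0.6, 2.0, 2.6]
gripper_width: 0.628
finger_force: 15.0
```

```bash
python3 -c "
from h import *
st()"
```

```text
t 7.65 pos [549.3  80.4 139. ] j [ 0.44  0.37 -0.31 -0.   -0.9   2.81] F [-0.61  1.96  2.57] M [0.79 0.18 0.07] w 54.7 ff 15.0 xang 95.8
```

>>> arm_command(
  commands=[
    [[0,0,0],0,80],
    [[0,0,0],0,80],
    [[0,0,0],0,80],
    [[0,0,0],0.15,80],
    [[0,0,0],0.33,80],
  ],
)

```text
t: 8.28
tool_pos: [549.8, 80.1, 139.0]
eef_rot: [-0.0, 0.785, 0.62, -0.0]
wrist_force: [-0.8, 0.0, 0.2]
gripper_width: 0.919
finger_force: 0.0
```

>>> arm_command(
  commands=[
    [[0,0,0],0.18,80],
    [[0,0,0],0.36,80],
    [[0,0,0],0.54,80],
    [[0,0,0],0.72,80],
    [[0,0,0],0.9,80],
  ],
)

```text
t: 8.9
tool_pos: [549.8, 80.2, 139.1]
eef_rot: [0.0, 0.976, 0.217, -0.0]
wrist_force: [0.3, -0.0, 0.2]
gripper_width: 0.919
finger_force: 0.0
```

>>> arm_command(
  commands=[
    [[0,0,0],0.18,80],
    [[0,0,0],0.36,80],
    [[0,0,0],0.54,80],
    [[0,0,0],0.72,80],
    [[0,0,0],0.9,80],
  ],
)

```text
t: 9.52
tool_pos: [549.8, 80.2, 139.0]
eef_rot: [0.0, 0.973, -0.229, -0.0]
wrist_force: [0.0, -0.3, -0.6]
gripper_width: 0.919
finger_force: 0.0
```

>>> arm_command(
  commands=[
    [[0,0,0],0.18,80],
    [[0,0,0],0.36,80],
    [[0,0,0],0.54,80],
    [[0,0,0],0.72,80],
    [[0,0,0],0.9,80],
  ],
)

```text
t: 10.15
tool_pos: [549.8, 80.1, 139.0]
eef_rot: [0.0, 0.777, -0.63, -0.0]
wrist_force: [-0.2, 0.1, 0.1]
gripper_width: 0.914
finger_force: 0.0
```

>>> arm_command(
  commands=[
    [[0,0,0],0.18,80],
    [[0,0,0],0.36,80],
    [[0,0,0],0.54,80],
    [[0,0,0],0.72,80],
    [[0,0,0],0.9,80],
  ],
)

```text
t: 10.78
tool_pos: [549.8, 80.2, 139.0]
eef_rot: [-0.0, -0.425, 0.905, -0.0]
wrist_force: [-0.1, -0.2, -0.3]
gripper_width: 0.918
finger_force: 0.0
```

>>> arm_command(
  commands=[
    [[0,0,0],0.18,80],
    [[0,0,0],0.36,80],
    [[0,0,0],0.54,80],
    [[0,0,0],0.72,80],
    [[0,0,0],0.9,80],
  ],
)

```text
t: 11.4
tool_pos: [549.7, 80.1, 139.0]
eef_rot: [-0.0, 0.011, 1.0, -0.0]
wrist_force: [0.3, 0.5, -0.3]
gripper_width: 0.92
finger_force: 0.0
```

>>> arm_command(
  commands=[
    [[0,0,0],0.18,80],
    [[0,0,0],0.36,80],
    [[0,0,0],0.54,80],
    [[0,0,0],0.72,80],
    [[0,0,0],0.85,80],
  ],
)

```text
t: 12.02
tool_pos: [549.8, 80.2, 139.0]
eef_rot: [-0.0, 0.421, 0.907, -0.0]
wrist_force: [-0.3, -0.1, 0.3]
gripper_width: 0.921
finger_force: 0.0
```

```bash
python3 -c "
from h import *
st()"
```

```text
t 12.03 pos [549.8  80.2 139. ] j [ 0.44  0.37 -0.31  0.   -0.9  -2.88] F [-0.32 -0.08  0.25] M [-0.09  0.01 -0.05] w 80.1 ff 0.0 xang 130.1
```

Second grasp: close and turn.

>>> arm_command(
  commands=[
    [[0,0,0],0,60],
    [[0,0,0],0,45],
    [[0,0,0],0,45],
    [[0,0,0],0,45],
    [[0,0,0],0,45],
  ],
  force=15,
)

```text
t: 12.65
tool_pos: [550.0, 80.4, 139.2]
eef_rot: [-0.0, 0.419, 0.908, -0.0]
wrist_force: [-0.4, -0.1, 0.6]
gripper_width: 0.633
finger_force: 15.0
```

>>> arm_command(
  commands=[
    [[0,0,-0.2],-0.18,45],
    [[0,0,-0.4],-0.36,45],
    [[0,0,-0.6],-0.54,45],
    [[0,0,-0.8],-0.72,45],
    [[0,0,-1],-0.9,45],
  ],
)

```text
t: 13.28
tool_pos: [550.4, 80.7, 140.3]
eef_rot: [0.001, -0.021, 1.0, 0.0]
wrist_force: [1.5, 0.7, -0.1]
gripper_width: 0.626
finger_force: 15.0
```

>>> arm_command(
  commands=[
    [[0,0,-0.2],-0.18,45],
    [[0,0,-0.4],-0.36,45],
    [[0,0,-0.6],-0.54,45],
    [[0,0,-0.8],-0.72,45],
    [[0,0,-1],-0.9,45],
  ],
)

```text
t: 13.9
tool_pos: [550.5, 81.2, 141.4]
eef_rot: [0.001, -0.453, 0.891, 0.0]
wrist_force: [0.0, 2.1, -0.3]
gripper_width: 0.631
finger_force: 15.0
```

```bash
python3 -c "
from h import *
st()"
```

```text
t 13.9 pos [550.5  81.2 141.4] j [ 0.44  0.37 -0.3  -0.   -0.9  -1.07] F [ 0.04  2.06 -0.28] M [ 0.6  -0.07  0.03] w 54.9 ff 15.0 xang -126.1
```

Well centred; the forces are small. Continue.

>>> arm_command(
  commands=[
    [[0,0,-0.2],-0.18,45],
    [[0,0,-0.4],-0.36,45],
    [[0,0,-0.6],-0.54,45],
    [[0,0,-0.8],-0.72,45],
    [[0,0,-0.9],-0.9,45],
  ],
)

```text
t: 14.52
tool_pos: [550.0, 81.2, 142.3]
eef_rot: [-0.001, 0.796, -0.606, -0.0]
wrist_force: [-1.2, 2.5, 1.9]
gripper_width: 0.631
finger_force: 15.0
```

>>> arm_command(
  commands=[
    [[0,0,-0.2],-0.18,45],
    [[0,0,-0.4],-0.36,45],
    [[0,0,-0.6],-0.54,45],
    [[0,0,-0.8],-0.72,45],
    [[0,0,-0.9],-0.9,45],
  ],
)

```text
t: 15.15
tool_pos: [549.4, 81.0, 143.1]
eef_rot: [-0.0, 0.98, -0.199, -0.001]
wrist_force: [-2.3, 1.7, 1.5]
gripper_width: 0.63
finger_force: 15.0
```

>>> arm_command(
  commands=[
    [[0,0,-0.2],-0.18,45],
    [[0,0,-0.4],-0.36,45],
    [[0,0,-0.6],-0.54,45],
    [[0,0,-0.8],-0.72,45],
    [[0,0,-0.9],-0.9,45],
  ],
)

```text
t: 15.78
tool_pos: [549.2, 80.6, 143.9]
eef_rot: [-0.0, 0.969, 0.247, -0.001]
wrist_force: [-1.9, 1.5, 1.0]
gripper_width: 0.634
finger_force: 15.0
```

>>> arm_command(
  commands=[
    [[0,0,-0.2],-0.18,45],
    [[0,0,-0.4],-0.36,45],
    [[0,0,-0.6],-0.54,45],
    [[0,0,-0.8],-0.72,45],
    [[0,0,-0.9],-0.9,45],
  ],
)

```text
t: 16.4
tool_pos: [549.7, 80.3, 144.8]
eef_rot: [-0.0, 0.765, 0.644, -0.0]
wrist_force: [0.5, 0.3, 0.2]
gripper_width: 0.629
finger_force: 15.0
```

>>> arm_command(
  commands=[
    [[0,0,0],-0.18,45],
    [[0,0,-0.2],-0.28,45],
    [[0,0,-0.2],-0.28,45],
    [[0,0,-0.2],-0.28,45],
    [[0,0,-0.2],-0.28,45],
  ],
)

```text
t: 17.02
tool_pos: [549.9, 80.4, 145.1]
eef_rot: [-0.0, 0.67, 0.742, -0.0]
wrist_force: [0.3, 0.4, 0.6]
gripper_width: 0.629
finger_force: 15.0
```

```bash
python3 -c "
from h import *
st()"
```

```text
t 17.02 pos [549.9  80.4 145.1] j [ 0.44  0.36 -0.3   0.   -0.91  2.81] F [0.3  0.39 0.61] M [-0.31  0.15 -0.  ] w 54.7 ff 15.0 xang 95.8
```

Nominally 1.81 turns, and the side forces have vanished. Test lift of 3 mm.

>>> arm_command(
  commands=[
    [[0,0,-1],0,45],
    [[0,0,-2],0,45],
    [[0,0,-3],0,45],
    [[0,0,-3],0,45],
    [[0,0,-3],0,45],
  ],
)

```text
t: 17.65
tool_pos: [549.9, 80.4, 148.1]
eef_rot: [-0.0, 0.67, 0.742, -0.0]
wrist_force: [-0.8, -0.7, -1.4]
gripper_width: 0.629
finger_force: 15.0
```

```bash
python3 -c "
from h import *
st()"
```

```text
t 17.65 pos [549.9  80.4 148.1] j [ 0.44  0.36 -0.3  -0.   -0.92  2.81] F [-0.79 -0.68 -1.42] M [-0.19  0.19  0.  ] w 54.7 ff 15.0 xang 95.9
```

>>> arm_command(
  commands=[
    [[0,0,-1],0,45],
    [[0,0,-2],0,45],
    [[0,0,-3],0,45],
    [[0,0,-3],0,45],
    [[0,0,-3],0,45],
  ],
)

```text
t: 18.27
tool_pos: [550.0, 80.5, 151.1]
eef_rot: [0.0, 0.67, 0.742, 0.0]
wrist_force: [-0.4, 0.0, 0.2]
gripper_width: 0.627
finger_force: 15.0
```

```bash
python3 -c "
from h import *
st();snap('side','s1');st()
a=np.load('pics/s0.npz')['color'][195:300,225:330];b=np.load('pics/s1.npz')['color'][195:300,225:330]
cv2.imwrite('pics/c3.png',cv2.resize(np.hstack([a,b]),None,fx=3.6,fy=3.6,interpolation=2)[:,:,::-1])"
```

```text
t 18.27 pos [550.   80.5 151.1] j [ 0.44  0.35 -0.29  0.   -0.92  2.81] F [-0.44  0.03  0.19] M [-0.16  0.14 -0.  ] w 54.5 ff 15.0 xang 95.9
t 18.32 pos [550.   80.5 151.1] j [ 0.44  0.35 -0.29  0.   -0.92  2.81] F [-0.92  0.72 -0.9 ] M [-0.18  0.21  0.  ] w 55.1 ff 15.0 xang 95.9
```

View pics/c3.png

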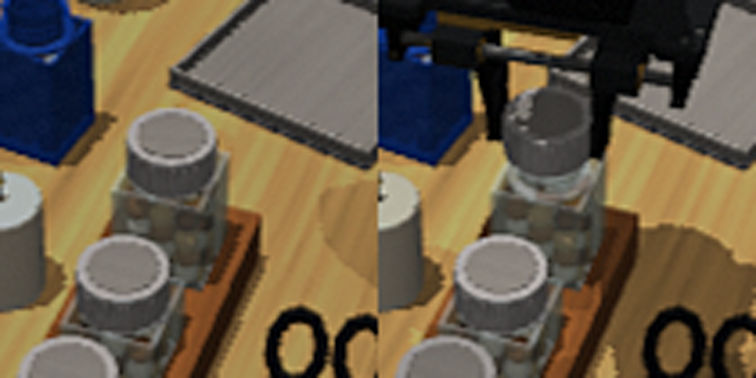

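The crop shows the lid risen well above the shoulder with the neck bare and the jar still seated. Lift clear.

>>> arm_command(
  commands=[
    [[0,0,-10],0,45],
    [[0,0,-25],0,45],
    [[0,0,-45],0,45],
    [[0,0,-60],0,45],
    [[0,0,-60],0,45],
  ],
)

```text
t: 18.95
tool_pos: [550.9, 80.8, 213.0]
eef_rot: [0.001, 0.67, 0.742, 0.002]
wrist_force: [0.3, 1.0, -0.8]
gripper_width: 0.628
finger_force: 15.0
```

```bash
python3 -c "
from h import *
st([521,-183,60])"
```

```text
t 18.95 pos [550.9  80.8 213. ] j [ 0.44  0.29 -0.21  0.   -1.06  2.81] F [ 0.34  1.02 -0.8 ] M [-0.13  0.03  0.  ] w 54.6 ff 15.0 xang 95.9
shift [-259.6  -57.3  152.5]
```

>>> arm_command(
  commands=[
    [[-25,-5,0],0.15,45],
    [[-60,-13,0],0.3,45],
    [[-95,-21,0],0.45,45],
    [[-130,-29,0],0.6,45],
    [[-160,-35,0],0.7,45],
  ],
)

```text
t: 19.58
tool_pos: [530.8, -83.5, 210.4]
eef_rot: [-0.0, 0.885, 0.466, -0.001]
wrist_force: [-0.4, -0.3, -0.1]
gripper_width: 0.633
finger_force: 15.0
```

```bash
python3 -c "
from h import *
st([521,-183,60])"
```

```text
t 19.57 pos [530.8 -83.5 210.4] j [ 0.15  0.27 -0.26 -0.   -1.05  2.39] F [-0.41 -0.29 -0.12] M [-0.11  0.07 -0.01] w 55.0 ff 15.0 xang 55.5
shift [-87.5  48.5 150.4]
```

>>> arm_command(
  commands=[
    [[-25,14,0],0.1,45],
    [[-50,28,0],0.2,45],
    [[-75,42,20],0.3,45],
    [[-87,48,50],0.3,45],
    [[-87,48,80],0.3,45],
  ],
)

```text
t: 20.2
tool_pos: [521.6, -182.2, 129.6]
eef_rot: [-0.0, 0.944, 0.329, -0.0]
wrist_force: [0.8, 0.1, 0.1]
gripper_width: 0.628
finger_force: 15.0
```

>>> arm_command(
  commands=[
    [[0,0,20],0,45],
    [[0,0,40],0,45],
    [[0,0,60],0,45],
    [[0,0,70],0,45],
    [[0,0,70],0,45],
  ],
)

```text
t: 20.82
tool_pos: [521.7, -181.2, 60.2]
eef_rot: [-0.0, 0.944, 0.33, -0.001]
wrist_force: [-1.0, 0.3, -0.2]
gripper_width: 0.631
finger_force: 15.0
```

```bash
python3 -c "
from h import *
st([521,-183,33]);snap('side','s2');snap('wrist','w2')
a=np.load('pics/s2.npz')['color'][130:270,220:400];b=np.load('pics/w2.npz')['color']
cv2.imwrite('pics/c4.png',np.hstack([cv2.resize(a,(400,311)),cv2.resize(b[:420,:],(400,311))])[:,:,::-1])"
```

```text
t 20.82 pos [ 521.7 -181.2   60.2] j [-0.04  0.47 -0.39 -0.   -0.71  2.28] F [-1.01  0.28 -0.18] M [-0.17  0.06 -0.01] w 54.9 ff 15.0 xang 38.6
shift [-1.7  1.  27.2]
```

View pics/c4.png

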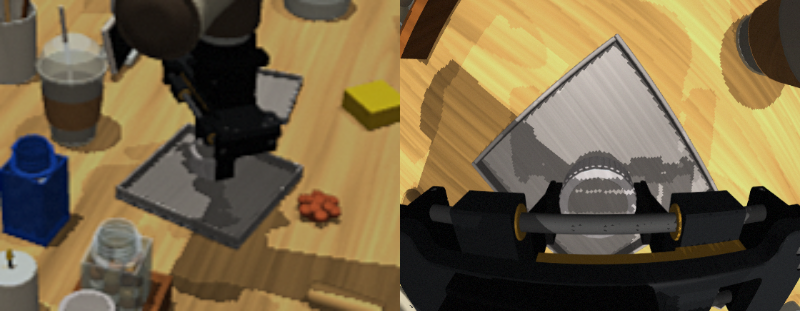

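The lid is held over the middle of the large tray, and the open jar stands in the rack. Lower slowly until the force shows contact.

>>> arm_command(
  commands=[
    [[0,0,8],0,45],
    [[0,0,15],0,45],
    [[0,0,20],0,45],
    [[0,0,24],0,45],
    [[0,0,25],0,45],
  ],
)

```text
t: 21.55
tool_pos: [522.1, -181.2, 35.7]
eef_rot: [-0.0, 0.944, 0.33, -0.0]
wrist_force: [-0.8, -0.0, 0.6]
gripper_width: 0.633
finger_force: 15.0
```

>>> arm_command(
  commands=[
    [[0,0,0.5],0,45],
    [[0,0,1],0,45],
    [[0,0,1.5],0,45],
    [[0,0,2],0,45],
    [[0,0,2],0,45],
  ],
)

```text
t: 22.18
tool_pos: [522.3, -181.2, 34.1]
eef_rot: [0.0, 0.944, 0.33, -0.0]
wrist_force: [0.5, 0.4, -0.2]
gripper_width: 0.628
finger_force: 15.0
```

>>> arm_command(
  commands=[
    [[0,0,0.5],0,45],
    [[0,0,1],0,45],
    [[0,0,1.5],0,45],
    [[0,0,1.5],0,45],
    [[0,0,1.5],0,45],
  ],
)

```text
t: 22.8
tool_pos: [522.3, -181.2, 32.5]
eef_rot: [-0.0, 0.944, 0.33, -0.0]
wrist_force: [0.4, 0.8, -0.5]
gripper_width: 0.629
finger_force: 15.0
```

>>> arm_command(
  commands=[
    [[0,0,0.5],0,45],
    [[0,0,1],0,45],
    [[0,0,1.5],0,45],
    [[0,0,1.5],0,45],
    [[0,0,1.5],0,45],
  ],
)

```text
t: 23.42
tool_pos: [522.3, -181.2, 31.8]
eef_rot: [0.0, 0.944, 0.33, 0.0]
wrist_force: [-2.3, 1.9, 5.3]
gripper_width: 0.634
finger_force: 15.0
```

Contact: +5 N at z = 31.8. Open and retreat.

>>> arm_command(
  commands=[
    [[0,0,-0.5],0,60],
    [[0,0,-0.5],0,70],
    [[0,0,-0.5],0,80],
    [[0,0,-0.5],0,80],
    [[0,0,-0.5],0,80],
  ],
)

```text
t: 24.05
tool_pos: [522.2, -181.2, 31.4]
eef_rot: [-0.0, 0.944, 0.33, -0.0]
wrist_force: [0.2, 0.1, -0.0]
gripper_width: 0.91
finger_force: 0.0
```

>>> arm_command(
  commands=[
    [[0,0,-10],0,80],
    [[0,0,-25],0,80],
    [[0,0,-50],0,80],
    [[0,0,-80],0,80],
    [[0,0,-120],0,80],
  ],
)

```text
t: 24.68
tool_pos: [521.8, -181.2, 153.2]
eef_rot: [-0.0, 0.944, 0.33, -0.0]
wrist_force: [0.2, 0.7, -0.6]
gripper_width: 0.92
finger_force: 0.0
```

>>> arm_command(
  commands=[
    [[0,0,-30],0,80],
    [[0,0,-60],0,80],
    [[0,0,-80],0,80],
    [[0,0,-80],0,80],
    [[0,0,-80],0,80],
  ],
)

```text
t: 25.3
tool_pos: [521.6, -181.0, 231.2]
eef_rot: [-0.0, 0.944, 0.33, -0.0]
wrist_force: [-0.5, -0.4, -0.0]
gripper_width: 0.918
finger_force: 0.0
```

```bash
python3 -c "
from h import *
st();snap('side','s3')
a=np.load('pics/s3.npz')['color'][130:350,190:420]
cv2.imwrite('pics/c5.png',cv2.resize(a,None,fx=2.7,fy=2.7)[:,:,::-1])"
```

```text
t 25.3 pos [ 521.6 -181.   231.2] j [-0.04  0.27 -0.19 -0.   -1.11  2.28] F [-0.47 -0.38 -0.04] M [-0.16  0.08 -0.04] w 79.9 ff 0.0 xang 38.6
```

View pics/c5.png

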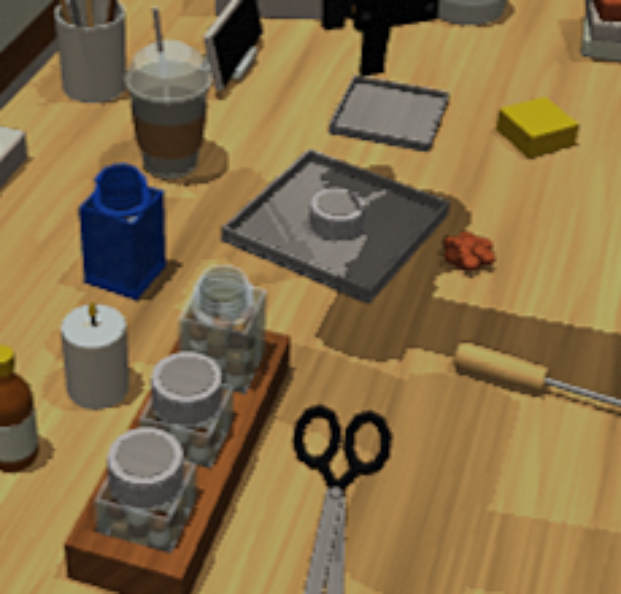

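The lid lies flat in the middle of the large tray at crop (338,212). The open jar is seated at (222,320), and nothing else has moved.

```bash
python3 -c "
from workcell import manip
print(manip.hand_in())"
```

```text
the job is handed in; nothing more can be done
None
```

I unscrewed the tall jar's lid in two grasps (about 1.8 turns), set it flat in the middle of the large steel tray, and handed the job in at about 25 s; the last picture shows the jar seated in its pocket and the other things where they were, but the hand-in gave no verdict.

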